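Clamp the paste jar and take off its tight brush lid

ROBOT

A 7-joint arm with a two-finger parallel gripper is mounted at the origin on a cart in front of the work surface, level with it; the furniture and walls round the work are solid. World frame = base frame: x ahead of the robot, y to its left, z up, the work surface at z = 0. Lengths are in mm, angles in rad, forces in N, time in s.
With the tool pointing down it reaches from about 375 to 925 mm from the base axis. Payload 3.1 kg.
Tool frame: the origin (TCP) lies on the centre line of the jaws, within the pads' length; the fingertips stand 14 mm ahead of it and the grasp point (between the pads) lies 5 mm behind it; z points along the fingers, y is the direction in which the jaws open and shut (so a half turn about z gives the same grasp; the last joint's range is limited). The gripper opens to 85 mm and grips with 20 to 120 N. Pads are 22 mm wide; open, the fingers measure 114 mm over their backs; the gripper's body (76 mm by 85 mm) begins 54 mm behind the grasp point. The pads swing forward as they close: fully open they stand 13 mm farther back than shut.
Start: joints at [1.157, 0.383, 0.044, 1.598, -0.018, 1.161, -0.05], TCP at [201.894, -617.853, 245.269] pointing down, gripper open.
Joint ranges: [-2.61, 2.61], [-0.41, 2.15], [-1.48, 1.57], [0, 2.5], [-1.57, 4.71], [0.05, 1.97], [-2.85, 2.85]. Speed limits (rad/s): [2.79, 2.79, 3.14, 3.14, 3.14, 3.14, 3.14].

INTERFACE

Orientations are given as a unit quaternion [w, x, y, z].
In Python, from workcell import env, imaging, nets gives the robot as it stands.
- The arm moves only by the tool send_rows, never from a script. Its argument "series" is text: rows parted by semicolons, each of 6 numbers parted by spaces: the shift along the world's x, y, z in units of 40 mm (1.0 is 40 mm), then the turn, a rotation vector about the world's x, y, z in units of 6 degrees (1.0 is 6 degrees). In form: dx dy dz ax ay az; .... A call has 1 to 10 rows; each row shifts and turns the pose as measured when the row begins; what a row does not reach is not made up. A row lasts 1/8 s, in which the tool goes at most 62.5 mm and 10.7 degrees, less where a joint would pass 70% of its speed; a pose out of reach is approached as far as the arm can. A call is refused whole if a number of a shift passes 1 or a number of a turn 1, either way. A call with a gripper value outside its range is refused whole. "fingers" is the finger opening in mm, from 0 to 85.4, set as the call begins (left out, the last holds). The fingers move at their own pace and stop on an object; the grip force is fixed at half the most. Time passes only in rows, so rows that do not move let the fingers close. It gives the time, the measured TCP pose, the force and the opening at its end, in the units of the state.
- env.read_state(): the state, without advancing time (a new reading comes with each control period).
- imaging.snapshot(name): name is "side" or "top" or "wrist"; returns the picture (420x560x3 uint8, red, green, blue); there is no depth.
- imaging.calibration(name): a dict with "intrinsics" (3x3 intrinsics, pixels), "position" and "attitude" of the camera in the world. Camera axes: x right, y down, z forward; pixel columns grow to the right and rows downward; lengths in mm; the calibration is good to about 2 mm. A picture is of the moment at which its call begins: read the wrist's pose just before it. calibration takes no time and is no camera call; for the wrist camera it gives the pose at the moment of the call.
- env.job_done(): hands the job in, once; it reports no verdict.
Trained networks look in the newest picture that a camera, given by its name, has taken for a name from the list of things; names that differ only in an ending like _2 or _b are one class to them, and where a whole thing is asked for, a point or a joint stands for the part that bears it (a point fixed in the world has none). Each returns a list of dicts, best first, with "p" (0 to 1); they miss things now and then, are a little off and sometimes report something else, mostly with a low value. They report only what shows in the picture. A call takes as long as a camera call. They do not tell look-alikes from the thing itself.
- nets.look_for(camera, name): "box" ([centre column, centre row, width, height] in pixels, round what is visible of it).
- nets.outline_of(camera, name): "pixels" (420x560 bool, what is visible of it) and "box" ([centre column, centre row, width, height] in pixels, round what is visible of it).
- nets.mark_of(camera, name): "pixel" ([column, row] in pixels: a listed point, or the origin of a listed thing).
The state is a dict: "clock": time; "qpos": joint angles; "dq": joint speeds; "joint_efforts": joint torques, N m; "eef_pos": TCP position; "tcp_rot": TCP orientation; "ft_force": force on the tool from outside, world axes, zero at the start; "wrist_torque": the same for the moment, N m; "opening": opening from 0.0 (shut) to 1.0 (fully open).
Only numpy, scipy, OpenCV 4.12 (cv2) and the standard library are available. Lean on these libraries where they do the work, as an engineer would, in place of code of your own. Each camera call takes 0.05 s, during which the arm holds its last target. There are 200 camera calls.

TASK

Turn the black knob of the bench clamp clockwise to its stop so that the V jaw grips the jar of thread paste, then unscrew the jar's tight black lid anticlockwise, without the jar turning in the clamp, until its threads let go. Lift the lid straight up until it is just clear of the neck, its brush still hanging in the mouth so that it drips back into the jar, and finish while holding the lid still and level there. Leave the tools and parts around undisturbed.

Things in the scene. Friction and masses are not known exactly. Their poses are not given: they have to be found in the camera images.
- jar_clamp: bench clamp fixed to the table: aluminium base plate 98 x 282 x 12 mm with a fixed blue V block at its +y end, a blue sliding V jaw in the middle and a blue housing with the black knob at its -y end. Origin on the table near the plate's centre, z up, y along the plate from knob to fixed V. Tops above the table: V's 52 mm, housing 48 mm
- knob_grip (a point): where to grip the clamp knob, on its vertical axis, 76 mm above the table. The knob is a black upright bar 46 mm long, 14 mm thick, from 55 to 87 mm above the table, gripped across its thickness from above; a round flange 34 mm wide lies under it, top at 55 mm. The point turns with the clamp, not with the knob. The axis is 155 mm from the clamped jar's axis
- clamp_knob (a joint): turn of the knob in rad, clockwise seen from above: 0 = slack (bar along the clamp's x axis, across the plate), 1.4 = end stop. Its cam slides the V jaw 8 mm per rad towards the jar; the sprung jaw meets the jar at about 0.9 and presses with about 20 N at 1.4. Turning takes 0.25 Nm at first, 0.45 Nm at the end; it stays where it is left
- jar: white plastic jar with a yellow label band, 68 mm wide, 0.45 kg, standing loose on the base plate between the V's, with 7 mm of slack at the start, when it would spin with the lid. Origin at the centre of its underside, z up. Shoulder 58 mm high, neck 41 mm wide with three short thread ribs, rim 84 mm above the origin
- jar_mark (a point): dark diamond on the yellow label, on the jar's wall on its +x side, 32 mm above its underside
- jar_rim (a point): centre of the jar's mouth, level with the rim; the mouth is 34 mm wide
- jar_nest (a point): point on the base plate (12 mm above the table) where the jar's axis comes to lie when it is clamped against the fixed V
- v_jaw: blue sliding V jaw of the clamp, 94 mm wide and 40 mm high, that presses the jar against the fixed V. Origin on the base plate, on the axis of a jar lying in this V
- jar_lid: black ribbed screw lid, 59 mm wide, 24 mm high, 70 g, with a brush under it. Origin at the centre of the skirt's lower edge, z up; when tight it lies 66 mm above the jar's origin, x axis within 5 degrees of the jar's. A sprung liner (16 N) makes it tight: 0.25 to 0.5 Nm to turn. The skirt is clear of the rim 18 mm above the tight place; the brush tip leaves the mouth at 45 mm
- lid_grip (a point): centre of the lid's flat top, 24 mm above the lid's origin; the lid is gripped from above across its 59 mm width, any way round
- lid_mark (a point): white dot on the lid's top, 23 mm from its axis on its +x side; above the jar's diamond when tight. Turned anticlockwise from above, the lid's three lugs are free once the dot is 58 degrees past the diamond (aim for 72) and bump on the next threads at about 87. No raising is needed while turning (up to 4 mm does no harm); once free it lifts straight off
- brush_tip (a point): lower end of the brush, on the lid's axis, 27 mm below the lid's origin (45 mm below the rim when the lid is tight); brush 14 mm wide
- collet_1: grey steel spring collet standing on its narrow end, 32 mm wide, 42 mm high; to be left alone
- collet_2: another such collet, 32 mm wide, 42 mm high; to be left alone
- collet_3: a third such collet, 32 mm wide, 42 mm high; to be left alone
- hex_key: long steel hex key lying flat, 40 x 140 x 9 mm; to be left alone
- screwdriver: screwdriver with a red handle lying flat, 27 x 210 x 24 mm; to be left alone
- sanding_block: cork sanding block, 62 x 118 x 36 mm; to be left alone
- tape_measure: yellow tape measure, 36 x 76 x 66 mm; to be left alone
Mind the look-alikes: they are no part of the job. What is shaped like the jar_lid but purple or turquoise is not meant. Leave any green look-alike of the jar alone.

How it is judged (in metres and radians):
On the way, in this order (a step that is already met when the one before it is completed fails the run):
1. the knob is turned home and the V jaw presses the jar (over 5 N) while the lid is still tight (value of joint clamp_knob above 1.1 rad and contact force between v_jaw and jar above 5 N and y of lid_mark in the frame of jar below 0.008 m and z of jar_lid in the frame of jar below 0.07 m), for 0.2 s.
2. the lid is turned anticlockwise out of its threads (50 degrees or more) on the braced jar, before it is lifted (value of joint clamp_knob above 1.1 rad and contact force between v_jaw and jar above 5 N and y of lid_mark in the frame of jar above 0.0178 m and z of jar_lid in the frame of jar below 0.078 m), for 0.1 s.
At the end, for the whole second after the job is handed in: Lid held still and level (0.2 rad) by the gripper, centred within 12 mm, 15 mm or more above its tight place, brush tip not above the rim, not touching the jar; jar upright within 6 mm of the V centre, knob past 1.1 rad, jaw pressing it with over 5 N (value of joint clamp_knob above 1.1 rad and contact force between v_jaw and jar above 5 N and z of jar_lid in the frame of jar above 0.081 m and z of brush_tip in the frame of jar below 0.085 m and horizontal distance between jar_lid and jar below 0.012 m and angle between jar_lid's own z axis and vertical below 0.2 rad and angle between jar's own z axis and vertical below 0.1 rad and horizontal distance between jar and jar_nest below 0.006 m and z of jar in the frame of jar_clamp below 0.016 m and contact force between jar_lid and the fingers above 2 N and contact force between jar_lid and jar below 0.3 N and linear speed of each of jar_lid, jar below 0.02 m/s); the arm keeps its last pose, push and grip.
It fails at once if the jar turns or is dragged about (its label mark moves more than 16 mm) (distance of jar_mark from where it was at the start of the episode above 0.016 m).
It fails at once if the jar tips by more than 0.15 rad (angle between jar's own z axis and vertical above 0.15 rad).
It fails at once if a tool or part lying around is moved by more than 25 mm (distance of any of collet_1, collet_2, collet_3, hex_key, screwdriver, sanding_block, tape_measure from where it was at the start of the episode above 0.025 m).
It also fails if it takes over 45 s, if anything falls off the work surface, if the arm or the gripper's body presses on something with over 40 N, if the wrist force passes 120 N, or if a joint passes its speed limit or range.

## Working session

There is one attempt and no reset: what is moved stays moved. The work goes in short steps, Python scripts to look and compute and a tool call to move; the robot and the scene stay as the last step left them, time stands still between calls to the robot, and variables do not carry over. Pictures are saved under pics/ and viewed, about 8 in all and at most 12, crops included, and the job is handed in when it is done.

Besides the shell and the picture viewer there is one more tool, called after "Request:" as a command line: name --argument value ..., lists and objects as JSON in quotes. send_rows: Moves the arm, as the interface text tells. Its arguments: {"type":"object","properties":{"series":{"type":"string"},"fingers":{"type":"number"}},"required":["series"]}

```bash
mkdir -p pics
cat > h.py <<'E'
import numpy as np, cv2
from workcell import env, imaging, nets
from scipy.spatial.transform import Rotation as R
def rot(att):
    a=np.array(att,float)
    return a if a.shape==(3,3) else R.from_quat([a[1],a[2],a[3],a[0]]).as_matrix()
def pt(cal,px,z):
    d=rot(cal["attitude"])@np.linalg.inv(np.array(cal["intrinsics"]))@np.array([px[0],px[1],1.]); p=np.array(cal["position"],float)
    return p+d*(z-p[2])/d[2]
def proj(cal,P):
    c=rot(cal["attitude"]).T@(np.array(P,float)-np.array(cal["position"])); u=np.array(cal["intrinsics"])@c; return u[:2]/u[2]
def save(name,fn,crop=None,s=1):
    im=imaging.snapshot(name)[:,:,::-1]
    if crop: x0,y0,x1,y1=crop; im=im[y0:y1,x0:x1]
    cv2.imwrite("pics/"+fn,cv2.resize(im,None,fx=s,fy=s,interpolation=cv2.INTER_CUBIC))
E
python3 - <<'E'
from h import *
Z={"knob_grip":76,"jar_nest":12,"lid_grip":102,"lid_mark":102,"jar_mark":44,"jar_clamp":0}
for c in ["top","side"]:
    save(c,c+"1.png",s=1.4); cal=imaging.calibration(c); print(c,cal["position"],cal["attitude"])
    for n,z in Z.items():
        for m in nets.mark_of(c,n)[:3]: print(n,np.round(m["pixel"],1),round(m["p"],2),pt(cal,m["pixel"],z).round(0))
print(env.read_state())
E
```

```text
top [ 356.79450774  -14.46015231 1588.3762764 ] [-0.03244793  0.70844976 -0.7047127   0.02064173]
knob_grip [291.4 211.6] 0.69 [456. -33.  76.]
jar_nest [249.2 201.5] 0.75 [495. 116.  12.]
lid_grip [243.4 197.5] 0.62 [500. 128. 102.]
lid_grip [341.5 195. ] 0.61 [ 510. -199.  102.]
lid_grip [365.8 223.9] 0.57 [ 415. -279.  102.]
lid_mark [350.4 189.6] 0.76 [ 528. -229.  102.]
lid_mark [246.3 202. ] 0.65 [485. 118. 102.]
lid_mark [239.1 197.8] 0.59 [499. 142. 102.]
jar_mark [327.  218.8] 0.85 [ 434. -156.   44.]
jar_mark [292.2 209.4] 0.57 [466. -36.  44.]
jar_mark [241.  198.6] 0.5 [502. 141.  44.]
jar_clamp [259.9 202.2] 0.68 [494.  78.   0.]
side [  -49.98291319 -1619.37509567   826.60690878] [-0.54036171  0.82656962 -0.13778615  0.0762028 ]
knob_grip [286.4 212.8] 0.88 [471. -45.  76.]
jar_nest [276.6 213.2] 0.94 [480.  99.  12.]
jar_nest [321.2 285.5] 0.16 [ 447. -416.   12.]
lid_grip [290.5 257.8] 0.84 [ 367. -388.  102.]
lid_grip [319.3 236.9] 0.5 [ 488. -298.  102.]
lid_grip [273.9 185.4] 0.42 [488. 148. 102.]
lid_mark [324.  238.2] 0.8 [ 498. -311.  102.]
lid_mark [280.2 185.1
[... 158 characters left out ...]
]
{'clock': 0.7, 'qpos': array([ 1.15723895,  0.38284878,  0.04391148,  1.59787689, -0.01788279,
        1.1612054 , -0.04993376]), 'dq': array([ 0.00063063,  0.00161959,  0.0005739 ,  0.00048513, -0.00137643,
        0.00073603,  0.00084616]), 'joint_efforts': array([ 2.64189993e-05, -4.33283401e+01,  1.02263309e+00, -2.49849826e+01,
        1.04688783e-02,  1.85381898e-03, -3.59837557e-06]), 'eef_pos': array([ 201.86398939, -617.87669203,  245.31324058]), 'tcp_rot': array([2.59587079e-05, 9.87562332e-01, 1.57227989e-01, 7.82522369e-06]), 'ft_force': array([-0.05674743,  0.25915243,  0.52568265]), 'wrist_torque': array([ 0.01214331, -0.03302373, -0.00855912]), 'opening': 0.9986815008805379}
```

View pics/top1.png

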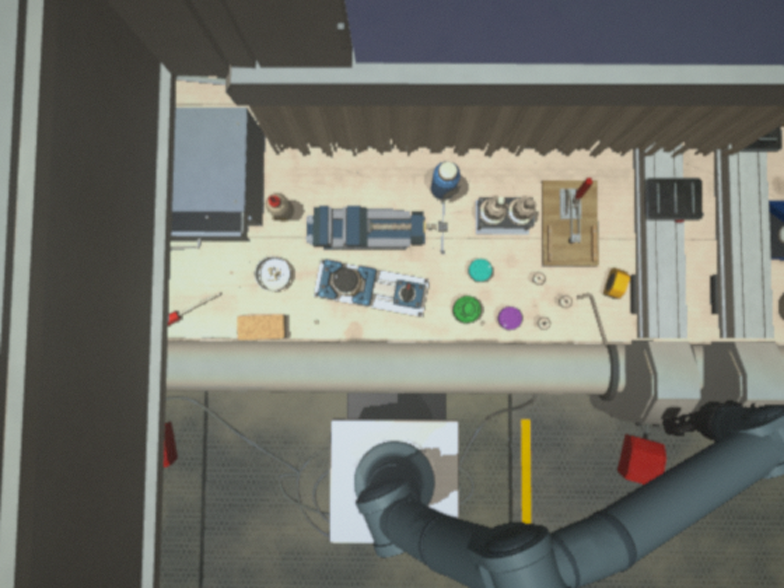

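View pics/side1.png

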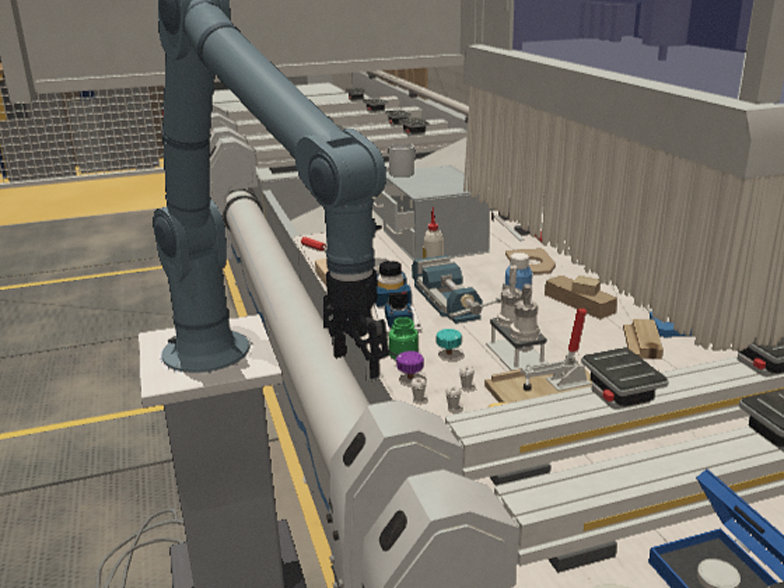

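Request:
send_rows --series "0.5 1 0.5 0 0 1;0.5 1 0.5 0 0 1;0.5 1 0.5 0 0 1;0.5 1 0 0 0 1;0.5 1 0 0 0 1;0.5 1 0 0 0 1;0.5 1 0 0 0 1;0.5 1 0 0 0 1;0.5 1 0 0 0 1;0.5 1 0 0 0 1" --fingers 85

```text
clock: 1.95
eef_pos: [403.5, -209.2, 309.1]
tcp_rot: [0.005, 0.769, 0.64, 0.0]
ft_force: [0.4, -0.1, -0.1]
opening: 0.997
```

Request:
send_rows --series "0.2 1 0 0 0 1;0.2 1 0 0 0 1;0.2 1 0 0 0 1;0.2 1 0 0 0 1;0.2 1 0 0 0 1;0 0.4 0 0 0 1;0 0 0 0 0 1;0 0 0 0 0 1;0 0 0 0 0 1;0 0 0 0 0 1"

```text
clock: 3.2
eef_pos: [445.7, 20.5, 312.6]
tcp_rot: [0.008, 0.323, 0.946, 0.005]
ft_force: [0.5, 0.9, 0.7]
opening: 0.995
```

Run:
```python
from h import *
Z={"knob_grip":76,"jar_nest":12,"lid_grip":102,"lid_mark":102,"jar_mark":44,"jar_clamp":0}
s=env.read_state(); print(s["eef_pos"],s["tcp_rot"],s["qpos"])
cal=imaging.calibration("wrist"); save("wrist","w1.png",s=1.4)
for n,z in Z.items():
    for m in nets.mark_of("wrist",n)[:3]: print(n,np.round(m["pixel"],1),round(m["p"],2),pt(cal,m["pixel"],z).round(0))
for P in [(456,-33,76),(500,118,102)]: print(proj(cal,P))
```

```text
[445.72640892  20.45849172 312.55294198] [0.00803436 0.32337039 0.94622463 0.00509807] [ 0.50644223 -0.06343099 -0.6093071   1.96425472 -0.04148571  1.21078691
  0.82418018]
knob_grip [261.4 213.9] 0.76 [468. -27.  76.]
lid_grip [195.4 302.9] 0.82 [ 505. -168.  102.]
lid_grip [104.1 277.6] 0.75 [ 405. -234.  102.]
lid_grip [373.7 163.5] 0.58 [494. 120. 102.]
lid_mark [188.9 317.5] 0.92 [ 516. -190.  102.]
lid_mark [394. 156.] 0.85 [501. 143. 102.]
lid_mark [ 99.2 265.1] 0.65 [ 389. -225.  102.]
jar_mark [190.8 237. ] 0.65 [ 439. -137.   44.]
jar_clamp [316.2 169.8] 0.74 [481.  63.   0.]
[252.18955668 209.80102118]
[374.76897754 168.5381633 ]
```

View pics/w1.png

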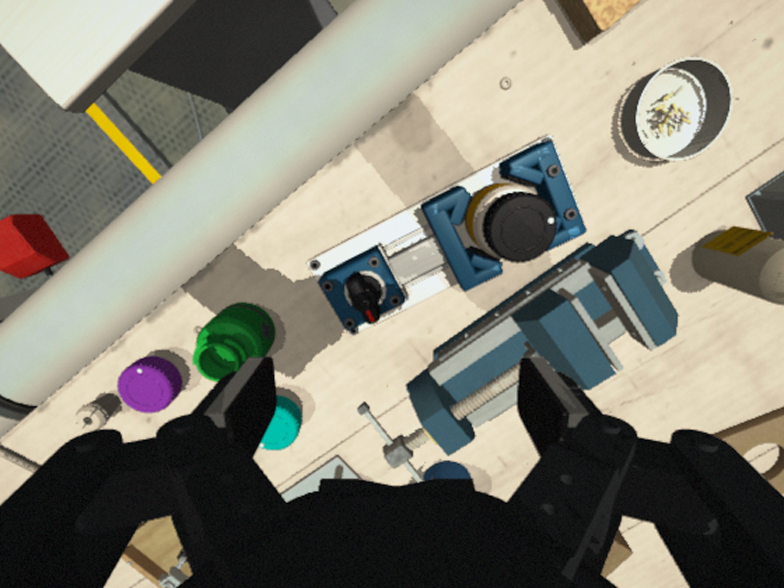

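Run:
```python
from h import *
cal=imaging.calibration("wrist")
f=lambda n,x,y,z: print(n,pt(cal,(x/1.4,y/1.4),z).round(1))
for n,x,y,z in [("c1",312,262,12),("c2",549,136,12),("c3",582,236,12),("c4",346,334,12),("lid",517,226,102),("dot",551,220,102),("bar a",353,280,87),("bar b",373,303,87),
 ("housA",318,280,48),("housB",385,247,48),("housC",412,303,48),("housD",350,333,48),("vise1",525,320,80),("vise2",590,250,80),("vise1",525,320,50),("vise2",590,250,50)]: f(n,x,y,z)
save("wrist","w2.png",crop=(210,150,330,250),s=6)
```

```text
c1 [413.3 -61.6  12. ]
c2 [461.7 204.9  12. ]
c3 [567.7 179.9  12. ]
c4 [498.9 -86.4  12. ]
lid [489.4 117.1 102. ]
dot [502.7 141.9 102. ]
bar a [443.7 -22.   87. ]
bar b [471.5 -21.6  87. ]
housA [428.5 -58.5  48. ]
housB [443.5  13.9  48. ]
housC [ 5.05e+02 -2.00e-01  4.80e+01]
housD [491.3 -69.9  48. ]
vise1 [574.8  78.2  80. ]
vise2 [554.6 160.6  80. ]
vise1 [590.3  79.5  50. ]
vise2 [568.4 168.7  50. ]
```

View pics/w2.png

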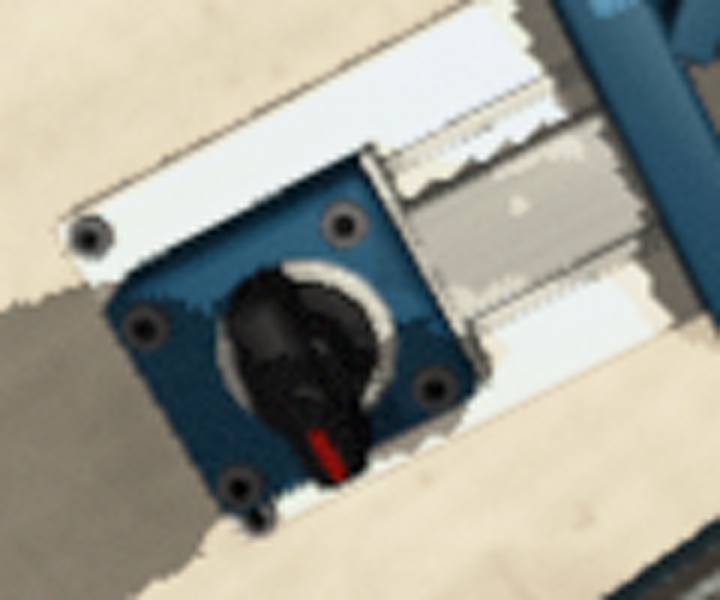

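```bash
cat >> h.py <<'E'
def goal(x,y,z,jaw):  # jaw direction in degrees; prints shift/40 and rotvec/6deg
    s=env.read_state(); q=s["tcp_rot"]; Rc=R.from_quat([q[1],q[2],q[3],q[0]])
    yv=Rc.as_matrix()[:,1]; print("jaw now",np.degrees(np.arctan2(yv[1],yv[0])).round(2),"pos",s["eef_pos"].round(1),"F",s["ft_force"].round(1))
    a=np.radians(jaw); Y=np.array([np.cos(a),np.sin(a),0]); Zv=np.array([0,0,-1.]); X=np.cross(Y,Zv)
    v=(R.from_matrix(np.c_[X,Y,Zv])*Rc.inv()).as_rotvec(degrees=True)/6
    print("shift",((np.array([x,y,z])-s["eef_pos"])/40).round(3),"turn",v.round(3))
E
python3 - <<'E'
from h import *
cal=imaging.calibration("wrist")
f=lambda n,x,y,z: print(n,pt(cal,(210+x/6,150+y/6),z).round(1))
f("screws",290.75,356,48); f("flange",306,345,55)
f("bar a",250,280,87);f("bar b",340,480,87);f("barmid",298,380,87)
goal(467,-28,200,78.5)
E
```

```text
screws [465.7 -33.1  48. ]
flange [464.4 -27.   55. ]
bar a [440.1 -19.8  87. ]
bar b [486.  -32.9  87. ]
barmid [463.  -25.7  87. ]
jaw now 52.01 pos [445.7  20.3 312.4] F [-0.7  0.3  0.4]
shift [ 0.532 -1.208 -2.809] turn [-0.083  0.16   4.416]
```

Request:
send_rows --series "0.1 -0.3 -0.6 -0.08 0.16 0.9;0.1 -0.3 -0.6 0 0 0.9;0.1 -0.3 -0.6 0 0 0.9;0.1 -0.3 -0.6 0 0 0.9;0.05 0 -0.6 0 0 0.7;0 0 0 0 0 0"

```text
clock: 4.35
eef_pos: [465.3, -29.3, 190.3]
tcp_rot: [0.003, 0.101, 0.995, 0.0]
ft_force: [-0.5, 1.1, -0.9]
opening: 0.993
```

Run:
```python
from h import *
goal(464,-28,130,78.5)
cal=imaging.calibration("wrist"); save("wrist","w3.png",s=1.4)
for n,z in {"knob_grip":76,"lid_grip":102}.items():
    for m in nets.mark_of("wrist",n)[:3]: print(n,np.round(m["pixel"],1),round(m["p"],2),pt(cal,m["pixel"],z).round(0))
```

```text
jaw now 78.39 pos [465.3 -29.3 190.3] F [-0.5  1.1 -0.9]
shift [-0.032  0.033 -1.506] turn [0.004 0.051 0.018]
knob_grip [282.2 207.6] 0.58 [466. -30.  76.]
lid_grip [  8.4 189.8] 0.93 [ 403. -228.  102.]
lid_grip [124.2 289. ] 0.72 [ 501. -172.  102.]
```

View pics/w3.png

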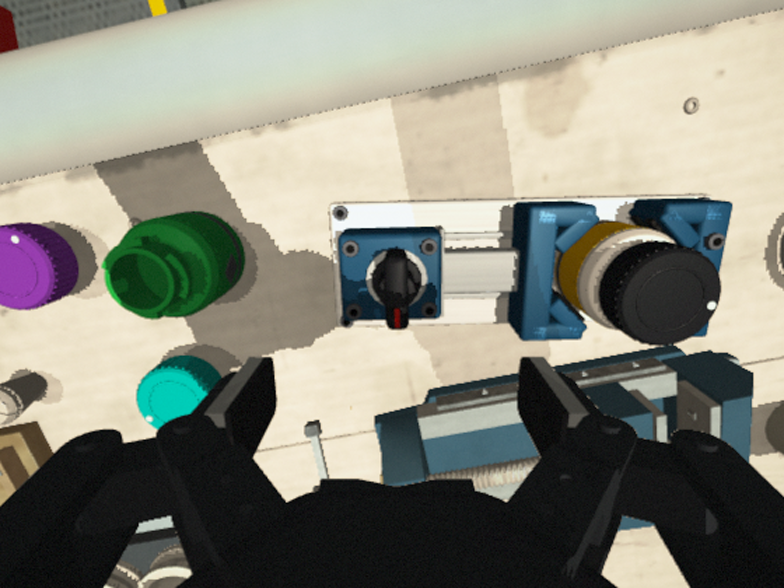

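Request:
send_rows --series "0 0 -0.8 0 0.05 0.15;0 0 -0.8 0 0 0;0 0 -0.8 0 0 0;0 0 -0.5 0 0 0;0 0 0 0 0 0"

```text
clock: 5.12
eef_pos: [475.9, -29.2, 82.8]
tcp_rot: [0.013, 0.095, 0.995, -0.001]
ft_force: [-0.9, 0.5, -0.1]
opening: 0.999
```

Request:
send_rows --series "0 0 0 0 0 0;0 0 0 0 0 0;0 0 0 0 0 0;0 0 0 0 0 0;0 0 0 0 0 0;0 0 0 0 0 0" --fingers 5

```text
clock: 5.88
eef_pos: [479.4, -31.6, 87.6]
tcp_rot: [0.017, 0.095, 0.995, -0.004]
ft_force: [1.1, -0.6, -1.6]
opening: 0.142
```

Run:
```python
from h import *
s=env.read_state(); print(s["qpos"].round(3),s["dq"].round(3),s["ft_force"],s["wrist_torque"],s["joint_efforts"].round(1))
goal(465,-29,74,79.5)
```

```text
[ 0.46   0.317 -0.537  2.12   0.26   0.731  1.134] [ 0.002 -0.002 -0.002  0.001 -0.002 -0.002  0.001] [ 1.11713174 -0.62724257 -1.57794481] [0.0004938  0.0688942  0.17900147] [ -0.2 -31.   -3.5 -18.5  -0.1  -0.1  -0.1]
jaw now 79.06 pos [479.4 -31.6  87.6] F [ 1.1 -0.6 -1.6]
shift [-0.359  0.065 -0.341] turn [0.097 0.312 0.073]
```

Request:
send_rows --series "0 0 0 0 0 0;0 0 0 0 0 0;-0.2 0.05 0 0.1 0.3 0.07;-0.16 0 -0.1 0 0 0;0 0 -0.24 0 0 0;0 0 0 0 0 0" --fingers 50

```text
clock: 6.62
eef_pos: [463.8, -28.7, 72.8]
tcp_rot: [-0.001, 0.092, 0.996, 0.001]
ft_force: [0.0, 0.3, 0.0]
opening: 0.58
```

Run:
```python
from h import *
goal(465,-29,74,79.5)
```

```text
jaw now 79.49 pos [463.8 -28.7  72.8] F [0.  0.3 0. ]
shift [ 0.031 -0.008  0.03 ] turn [-0.022 -0.013  0.002]
```

Request:
send_rows --series "0 0 0.03 0 0 0;0 0 0 0 0 0;0 0 0 0 0 0;0 0 0 0 0 0;0 0 0 0 0 0" --fingers 5

```text
clock: 7.25
eef_pos: [463.8, -28.8, 74.1]
tcp_rot: [-0.001, 0.091, 0.996, 0.001]
ft_force: [0.1, -0.3, -0.0]
opening: 0.152
```

Run:
```python
from h import *
goal(465,-29,74,79.5)
save("wrist","w4.png",s=1.4)
```

```text
jaw now 79.51 pos [463.8 -28.8  74.1] F [ 0.1 -0.3 -0. ]
shift [ 0.031 -0.004 -0.003] turn [-0.018 -0.014 -0.002]
```

View pics/w4.png

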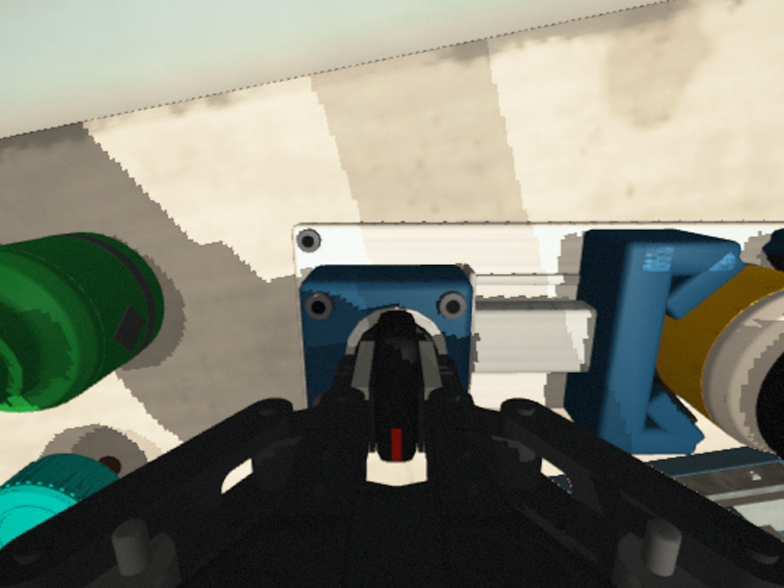

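Request:
send_rows --series "0.02 0 0 0 0 -1;0 0 0 0 0 -1;0 0 0 0 0 -1;0 0 0 0 0 -1;0 0 0 0 0 -1;0 0 0 0 0 -1;0 0 0 0 0 -1;0 0 0 0 0 -1;0 0 0 0 0 -1;0 0 0 0 0 0"

```text
clock: 8.55
eef_pos: [464.8, -27.5, 74.1]
tcp_rot: [0.0, 0.54, 0.842, 0.001]
ft_force: [-0.1, 0.3, 0.1]
opening: 0.152
```

Run:
```python
from h import *
goal(464.6,-29,74,-0.5)
s=env.read_state(); print(s["wrist_torque"],s["qpos"].round(2))
```

```text
jaw now 24.66 pos [464.8 -27.5  74.1] F [-0.1  0.3  0.1]
shift [-0.006 -0.037 -0.003] turn [-4.000e-03  1.700e-02 -4.193e+00]
[-0.03936168  0.10942384 -0.13365435] [ 0.3   0.31 -0.36  2.14  0.16  0.71  0.26]
```

Request:
send_rows --series "0 -0.02 0 0 0 -1;0 0 0 0 0 -1;0 0 0 0 0 -1;0 0 0 0 0 -1;0 0 0 0 0 -0.5;0 0 0 0 0 -0.3;0 0 0 0 0 0"

```text
clock: 9.43
eef_pos: [465.6, -27.3, 74.2]
tcp_rot: [0.003, 0.725, 0.689, -0.0]
ft_force: [-0.1, -1.1, 0.6]
opening: 0.15
```

Run:
```python
from h import *
goal(464.6,-29,74,-0.5)
s=env.read_state(); print(s["wrist_torque"],s["qpos"].round(2))
```

```text
jaw now -2.96 pos [465.6 -27.3  74.2] F [-0.1 -1.1  0.6]
shift [-0.025 -0.044 -0.004] turn [0.046 0.037 0.41 ]
[-0.24894878  0.09931703  1.55757422] [ 0.21  0.3  -0.27  2.15  0.13  0.71 -0.2 ]
```

Request:
send_rows --series "0 0 0 0 0 0;0 0 0 0 0 0;0 0 0.5 0.04 0.03 0;0 0 1 0 0 0;0 0 1 0 0 0.5;0 0 0.4 0 0 0.5;0 0 0 0 0 0.5" --fingers 85

```text
clock: 10.3
eef_pos: [465.5, -26.9, 194.0]
tcp_rot: [-0.002, 0.676, 0.737, 0.003]
ft_force: [-0.7, -0.0, 0.8]
opening: 0.997
```

Request:
send_rows --series "0.15 0.7 0 0 0 0.8;0.15 0.7 0 0 0 0.8;0.15 0.7 0 0 0 0.8;0.15 0.7 0 0 0 0.8;0.1 0.6 0 0 0 0.8;0 0 0 0 0 0"

```text
clock: 11.05
eef_pos: [494.4, 122.2, 193.9]
tcp_rot: [-0.004, 0.497, 0.868, 0.004]
ft_force: [-0.3, -0.2, -0.2]
opening: 0.994
```

Run:
```python
from h import *
goal(493,125,90,30)
cal=imaging.calibration("wrist"); save("wrist","w5.png",s=1.4)
for n,z in {"knob_grip":76,"lid_grip":102,"lid_mark":102,"jar_mark":44}.items():
    for m in nets.mark_of("wrist",n)[:2]: print(n,np.round(m["pixel"],1),round(m["p"],2),pt(cal,m["pixel"],z).round(0))
print(proj(cal,(493,125,102)))
```

```text
jaw now 30.45 pos [494.4 122.2 193.9] F [-0.3 -0.2 -0.2]
shift [-0.035  0.071 -2.597] turn [-0.113 -0.032 -0.075]
knob_grip [175.2 325. ] 0.64 [464. -33.  76.]
lid_grip [281.8 215.7] 0.62 [494. 123. 102.]
lid_mark [305.  195.6] 0.74 [501. 146. 102.]
jar_mark [130.4 360.9] 0.83 [ 441. -131.   44.]
jar_mark [306.7 175.9] 0.58 [503. 154.  44.]
[282.58998659 213.20727605]
```

View pics/w5.png

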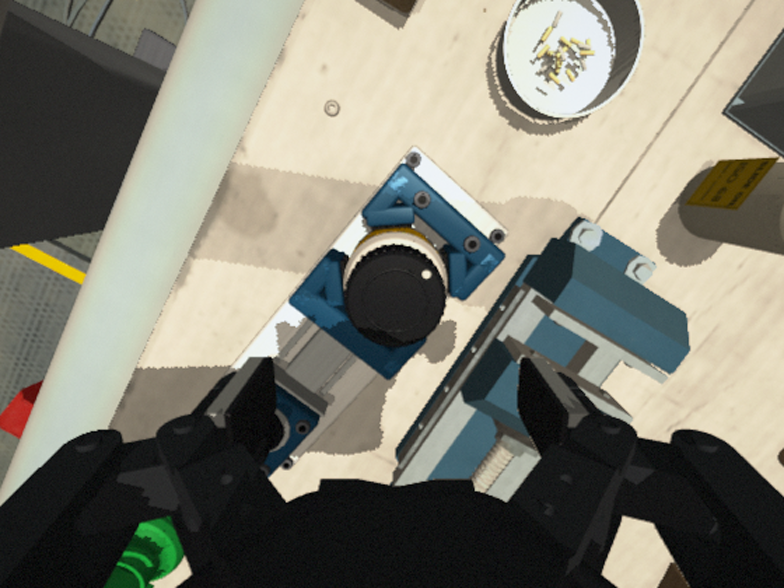

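Request:
send_rows --series "-0.03 0.07 -0.4 -0.1 -0.03 -0.07;0 0 -0.5 0 0 0;0 0 -0.5 0 0 0;0 0 -0.4 0 0 0;0 0 0 0 0 0" --fingers 76

```text
clock: 11.92
eef_pos: [494.3, 111.9, 120.3]
tcp_rot: [0.002, 0.51, 0.86, -0.002]
ft_force: [-0.4, 0.6, -0.1]
opening: 0.893
```

Run:
```python
from h import *
goal(493,125,90,30)
```

```text
jaw now 28.7 pos [494.3 111.9 120.3] F [-0.4  0.6 -0.1]
shift [-0.033  0.327 -0.758] turn [0.05  0.018 0.216]
```

Request:
send_rows --series "-0.03 0.33 0 0.05 0 0.2;0 0 -0.25 0 0 0;0 0 0 0 0 0"

```text
clock: 12.3
eef_pos: [494.5, 126.4, 111.4]
tcp_rot: [0.002, 0.5, 0.866, 0.002]
ft_force: [-0.1, 0.2, 0.5]
opening: 0.889
```

Run:
```python
from h import *
goal(493,125,90,30)
```

```text
jaw now 29.97 pos [494.5 126.4 111.4] F [-0.1  0.2  0.5]
shift [-0.037 -0.036 -0.535] turn [-0.011  0.049  0.005]
```

Request:
send_rows --series "-0.04 -0.04 -0.25 0 0.04 0;0 0 -0.25 0 0 0;0 0 -0.03 0 0 0;0 0 0 0 0 0"

```text
clock: 12.8
eef_pos: [492.9, 124.5, 88.7]
tcp_rot: [0.0, 0.5, 0.866, 0.001]
ft_force: [-0.3, 0.3, 0.1]
opening: 0.889
```

Run:
```python
from h import *
goal(493,125,90,30)
```

```text
jaw now 29.95 pos [492.9 124.5  88.7] F [-0.3  0.3  0.1]
shift [0.003 0.013 0.032] turn [-0.009  0.007  0.008]
```

Request:
send_rows --series "0 0 0 0 0 0;0 0 0 0 0 0;0 0 0 0 0 0;0 0 0 0 0 0" --fingers 45

```text
clock: 13.3
eef_pos: [492.8, 124.4, 89.5]
tcp_rot: [0.0, 0.5, 0.866, 0.0]
ft_force: [-0.1, -0.1, 0.9]
opening: 0.677
```

Run:
```python
from h import *
goal(493,125,88,102)
save("wrist","w6.png",s=1.4)
```

```text
jaw now 29.95 pos [492.8 124.4  89.5] F [-0.1 -0.1  0.9]
shift [ 0.004  0.015 -0.039] turn [-8.0000e-03  4.0000e-03  1.2008e+01]
```

View pics/w6.png

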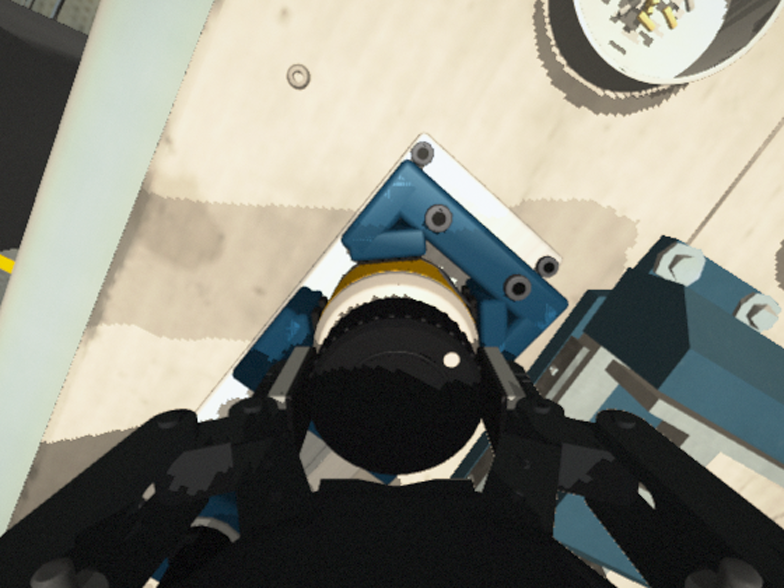

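Request:
send_rows --series "0 0 0 0 0 1;0 0 0 0 0 1;0 0 0 0 0 1;0 0 0 0 0 1;0 0 0 0 0 1;0 0 0 0 0 1"

```text
clock: 14.1
eef_pos: [493.1, 124.8, 91.7]
tcp_rot: [-0.001, 0.203, 0.979, 0.001]
ft_force: [-1.8, -0.6, 3.4]
opening: 0.682
```

Run:
```python
from h import *
goal(492.8,124.4,89.5,102)
s=env.read_state(); print(s["wrist_torque"],s["qpos"].round(2))
```

```text
jaw now 66.6 pos [493.1 124.8  91.7] F [-1.8 -0.6  3.4]
shift [-0.009 -0.01  -0.054] turn [-0.012 -0.015  5.901]
[-0.08190956  0.4874863  -0.15774275] [ 0.15  0.38 -0.55  2.03  0.27  0.8   0.61]
```

Request:
send_rows --series "0 0 -0.02 0 0 1;0 0 0 0 0 1;0 0 0 0 0 1;0 0 0 0 0 1;0 0 0 0 0 0.9;0 0 0 0 0 0.6;0 0 0 0 0 0"

```text
clock: 14.98
eef_pos: [492.7, 124.4, 92.8]
tcp_rot: [-0.002, -0.091, 0.996, -0.0]
ft_force: [-0.8, 0.3, 1.6]
opening: 0.685
```

Run:
```python
from h import *
goal(492.8,124.4,89.5,102)
s=env.read_state(); print(s["wrist_torque"],s["qpos"].round(2))
cal=imaging.calibration("wrist");save("wrist","w7.png",s=1.4)
for m in nets.mark_of("wrist","lid_mark")[:2]: print(np.round(m["pixel"],1),round(m["p"],2),pt(cal,m["pixel"],104).round(0))
```

```text
jaw now 100.48 pos [492.7 124.4  92.8] F [-0.8  0.3  1.6]
shift [ 0.003  0.    -0.083] turn [ 0.011 -0.03   0.253]
[0.01849377 0.1920389  0.057533  ] [ 0.25  0.4  -0.67  2.02  0.34  0.83  1.15]
[323.2 255.4] 0.86 [475. 139. 104.]
[283.  264.4] 0.35 [483. 123. 104.]
```

View pics/w7.png

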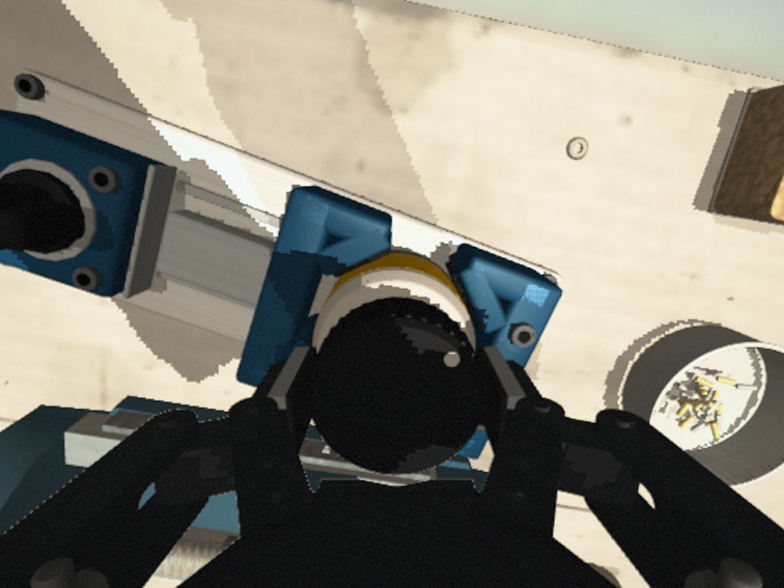

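Request:
send_rows --series "0 0 0.15 0 0 0;0 0 0.15 0 0 0;0 0 0.15 0 0 0;0 0 0.15 0 0 0;0 0 0 0 0 0;0 0 0 0 0 0"

```text
clock: 15.82
eef_pos: [493.1, 124.4, 118.5]
tcp_rot: [-0.001, -0.09, 0.996, -0.0]
ft_force: [0.8, -0.3, -0.6]
opening: 0.676
```

Run:
```python
from h import *
goal(492.8,124.4,118.5,100.5)
```

```text
jaw now 100.38 pos [493.1 124.4 118.5] F [ 0.8 -0.3 -0.6]
shift [-0.007 -0.    -0.001] turn [ 0.01  -0.017  0.019]
```

Run:
```python
from h import *
save("wrist","w8.png",s=1)
im=imaging.snapshot("side")[:,:,::-1]; c=proj(imaging.calibration("side"),(493,125,100)).astype(int); print(c)
b=cv2.resize(im[c[1]-50:c[1]+40,c[0]-60:c[0]+60],None,fx=4.67,fy=4.67,interpolation=cv2.INTER_CUBIC)
a=cv2.imread("pics/w8.png"); h=420; cv2.imwrite("pics/w9.png",cv2.resize(np.hstack([a,cv2.resize(b,(560,420))]),(800,300)))
```

```text
[277 187]
```

View pics/w9.png

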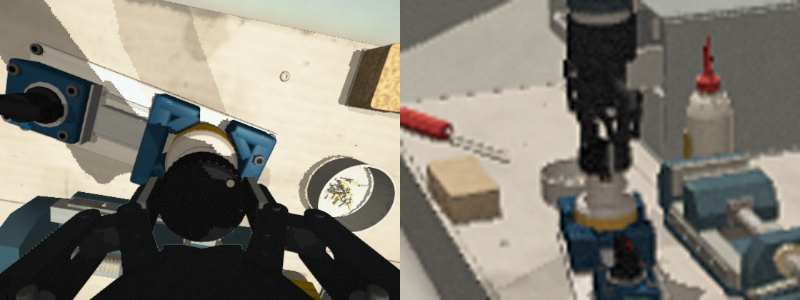

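```bash
python3 -c "
from h import *
print(env.job_done()); s=env.read_state(); print(s['clock'],s['eef_pos'],s['opening'])"
```

```text
the job is handed in; nothing more can be done
None
the job is handed in; nothing more can be done
```

I clamped the jar, unscrewed the lid and lifted it clear, then handed the job in at about 16 s of the 45 s. No verdict was reported.

- **Knob:** I turned it clockwise about 82° until it met the stop, where the wrist torque rose to 1.6 Nm. My first grip on the knob was about 14 mm off centre because the arm drifted on the way down. I opened the fingers, corrected the position and gripped again before turning.
- **Lid:** I turned it anticlockwise 70.5°, just short of the 72° aim. The torque then fell to nearly zero, and the white dot had not shifted relative to the fingers, so the lid did not slip.
- **Lift and hold:** The gripper rose 29 mm above where it had gripped the tight lid. In the last reading the tool was within 1 mm of the lid's axis, tilted about 0.1°, with under 1.5 N on the wrist and the fingers still closed on the lid (about 58 mm).
- **Last pictures:** The lid appears above the neck and the jar still sits in the V's. I touched nothing else that I know of, but I did not compare the loose parts with the first picture.

Two things I could not check directly:
- **Jar turning:** The diamond on the label was out of view during the unscrewing. The steady seating in the V's and the clean drop in torque are the only evidence that the jar stayed put.
- **Jaw force:** It was not measured. I infer it from the knob being at its stop.

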